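# Build the sieve column on the shaker

## Task

Build the sieve column upright in the shaker's red holder: from the bottom up the bare steel receiver pan, the fine green sieve, the medium blue sieve, the coarse yellow sieve and the white lid, each fully seated in the one below, and let go. Leave the two jars and the crucible standing where they are.

Things in the scene. Friction and masses are not known exactly. Their poses are not given: they have to be found in the camera images.
- pan_band (a point): Receiver pan, all bare steel, plain floor, upright on the bench. 38 mm tall: cone foot (8 mm high, 38 mm wide at the tip, 47 at its top), 54 mm wide body, round it a grip band 60 mm wide from 15 to 29 mm above the underside; in its top a recess 49 mm wide, 9 mm deep for the next part's foot. 0.1 to 0.2 kg. Point: on the axis at mid-height of the band, 22 mm above the underside; z up.
- sieve_fine_band (a point): Fine sieve: steel, GREEN grip band and rim, dense mesh floor (wires 2.8 mm apart). Shape, foot, recess and sizes as the receiver pan: 60 mm wide grip band, 38 mm tall, 0.1 to 0.2 kg. Point: on the axis at mid-height of the band, 22 mm above the underside; z up.
- sieve_medium_band (a point): Medium sieve: steel, BLUE grip band and rim, mesh floor with wires 5 mm apart. Shape, foot, recess and sizes as the receiver pan: 60 mm wide grip band, 38 mm tall, 0.1 to 0.2 kg. Point: on the axis at mid-height of the band, 22 mm above the underside; z up.
- sieve_coarse_band (a point): Coarse sieve: steel, YELLOW grip band and rim, open mesh floor with wires 9 mm apart. Shape, foot, recess and sizes as the receiver pan: 60 mm wide grip band, 38 mm tall, 0.1 to 0.2 kg. Point: on the axis at mid-height of the band, 22 mm above the underside; z up.
- lid_band (a point): Lid: all white, closed flat top with a small black button (18 mm wide, 4 mm high) in the middle. Foot, body and 60 mm grip band as the receiver pan's; 38 mm tall with the button, 0.07 to 0.14 kg. Point: on the axis at mid-height of the band, 22 mm above the underside; z up.
- shaker_seat (a point): Centre of the mouth of the shaker's holder, a RED ring (54 mm outside, 49 inside, 12 high) on a fixed white case 150 x 150 x 45 mm, at the left or right of the bench; z up, 57 mm above the bench. Feet self-centre from 4 mm off. Seated, the pan's body rests on the ring: its underside 8 mm below this point, its own point 14 mm above it. Each next part's point then lies 30 mm above the last one's.
- amber_jar: Bystander among the parts: amber glass jar with black cap, 42 mm across, 62 mm tall, loose. Origin at the centre of its underside, z up. (Tallest thing elsewhere within reach: a fixed white rack of blue-capped tubes, 210 x 85 mm, 84 mm tall, on the side opposite the shaker.)
- orange_jar: Bystander among the parts: white jar with orange cap, 42 mm across, 58 mm tall, loose. Origin at the centre of its underside, z up.
- crucible: Bystander among the parts: open plain white ceramic crucible without band, 44 mm across, 42 mm tall, loose. Origin at the centre of its underside, z up.
Things that resemble listed ones, but are neither listed nor needed, are in the scene too. Leave any pink or turquoise look-alike of the part that bears pan_band alone.

How it is judged:
At the end, for the whole second after the job is handed in: Pan, green, blue, yellow sieve and lid stand at rest in this order in the red holder: each point within 3 mm of its seated height (14, 44, 74, 104, 134 mm above the holder's rim), within 10 mm of the holder's axis, upright within 0.06 rad, slower than 10 mm/s (z of pan_band in the frame of shaker_seat between 0.011 and 0.017 m and horizontal distance between each of pan_band, sieve_fine_band, sieve_medium_band, sieve_coarse_band, lid_band and shaker_seat below 0.01 m and angle between each of pan_band, sieve_fine_band, sieve_medium_band, sieve_coarse_band, lid_band's own z axis and vertical below 0.06 rad and linear speed of each of pan, sieve_fine, sieve_medium, sieve_coarse, lid below 0.01 m/s and z of sieve_fine_band in the frame of shaker_seat between 0.041 and 0.047 m and z of sieve_medium_band in the frame of shaker_seat between 0.071 and 0.077 m and z of sieve_coarse_band in the frame of shaker_seat between 0.101 and 0.107 m and z of lid_band in the frame of shaker_seat between 0.131 and 0.137 m); the robot touches nothing.
It fails at once if the amber jar is pushed more than 30 mm away or tipped over (distance of amber_jar from where it was at the start of the episode above 0.03 m or angle between amber_jar's own z axis and vertical above 0.4 rad).
It fails at once if the orange jar is pushed more than 30 mm away or tipped over (distance of orange_jar from where it was at the start of the episode above 0.03 m or angle between orange_jar's own z axis and vertical above 0.4 rad).
It fails at once if the crucible is pushed more than 30 mm away or tipped over (distance of crucible from where it was at the start of the episode above 0.03 m or angle between crucible's own z axis and vertical above 0.4 rad).
It also fails if it takes over 102 s, if anything falls off the work surface, if the arm or the gripper's body presses on something with over 40 N, if the wrist force passes 120 N, or if a joint passes its speed limit or range.

## Robot

A 6-joint arm with a two-finger parallel gripper is mounted at the origin on the work surface. World frame = base frame: x ahead of the robot, y to its left, z up, the work surface at z = 0. Lengths are in m, angles in rad, forces in N, time in s.
With the tool pointing down it reaches from about 0.375 to 0.9 m from the base axis. Payload 3.1 kg.
Tool frame: the origin (TCP) lies midway between the tips of the shut fingers; the grasp point (between the pads) lies 19 mm behind it (manip.grasp_offset is the distance from the TCP to the grasp point, in m); z points along the fingers, y is the line along which they close (so a half turn about z gives the same grasp; the last joint's range is limited). The gripper opens to 85 mm and grips with 20 to 120 N. Pads are 22 mm wide; open, the fingers measure 114 mm over their backs; the gripper's body (76 mm by 85 mm) begins 54 mm behind the grasp point. The pads swing forward as they close: fully open they stand 13 mm farther back than shut.
Start: joints at [1.087, 0.527, 1.433, -0, 1.181, -0.178], TCP at [0.188, 0.596, 0.231] pointing down, gripper open.
Joint ranges: [-3.08, 3.08], [-0.75, 2.2], [0.22, 2.44], [-1.43, 4.57], [0, 2.65], [-2.85, 2.85]. Speed limits (rad/s): [2.79, 2.79, 3.14, 3.14, 3.14, 3.14].

## Interface

Orientations are given as a unit quaternion [x, y, z, w].
In Python, from station import sensors, cams, order, manip gives the robot as it stands.
- The arm moves only by the tool move_arm, never from a script. Its argument "targets" is a list of rows, each an object of numbers: "dx", "dy", "dz": the shift along the world's x, y, z normalised to -1 to 1, where 1 is 25 mm; "rx", "ry", "rz": the turn, a rotation vector about the world's x, y, z normalised to -1 to 1, where 1 is 30 degrees. A call has exactly 10 rows; each row shifts and turns the commanded pose from where the row before left it; what a row does not reach is not made up. A row lasts 1/8 s, in which the tool goes at most 62.5 mm and 10.7 degrees, less where a joint would pass 70% of its speed; a pose out of reach is approached as far as the arm can. A call with a number of a shift or a turn outside -1 to 1 is refused whole. A call with a gripper value outside its range is refused whole. "claw" is the opening in per cent of the stroke, from 0 (shut) to 100 (fully open), set as the call begins (left out, the last holds). The fingers move at their own pace and stop on an object; "newtons" is the grip in N (left out, the last holds). Time passes only in rows, so rows that do not move let the fingers close, or fill a call up. It gives the time, the measured TCP pose, the force, the opening and the grip force at its end, in the units of the state.
- sensors.sense(): the state, without advancing time (a new reading comes with each control period).
- cams.snapshot(name): name is "side" or "top" or "wrist"; returns the picture (480x640x3 uint8, red, green, blue); there is no depth.
- cams.camera_model(name): a dict with "fx", "fy", "cx", "cy" (pixels), "distortion" ([k1, k2, p1, p2, k3] as OpenCV has them; the pictures are not rectified), "extrinsics" (4x4, takes a point from world to camera coordinates). Camera axes: x right, y down, z forward; pixel columns grow to the right and rows downward; lengths in m; the calibration is good to about 2 mm. A picture is of the moment at which its call begins: read the wrist's pose just before it. camera_model takes no time and is no camera call; for the wrist camera it gives the pose at the moment of the call.
- order.sign_off(): hands the job in; it is judged then, once.
The state is a dict: "t": time; "q": joint angles; "qd": joint speeds; "tau": joint torques, N m; "tcp_pos": TCP position; "tool_rot": TCP orientation; "force": force on the tool from outside, world axes, zero at the start; "ft_torque": the same for the moment, N m; "finger_gap": opening from 0.0 (shut) to 1.0 (fully open); "gripper_force": force on a finger pad.
Only numpy, scipy, OpenCV 4.12 (cv2) and the standard library are available. Lean on these libraries where they do the work, as an engineer would, in place of code of your own. Each camera call takes 0.05 s, during which the arm holds its last target. There are 200 camera calls.

## Working session

There is one attempt and no reset: what is moved stays moved. The work goes in short steps, Python scripts to look and compute and a tool call to move; the robot and the scene stay as the last step left them, time stands still between calls to the robot, and variables do not carry over. Pictures are saved under pics/ and viewed, at most 14 in all, crops included, and the job is handed in when it is done.

Besides the shell and the picture viewer there is one more tool, called by a JSON object that holds its "api" and its "payload". move_arm: Moves the arm, as the interface text tells. Scaled input: -1 to 1 covers 25 mm each way for a shift and 30 degrees each way for a turn. Its arguments: {"type":"object","properties":{"targets":{"type":"array"},"claw":{"type":"number"},"newtons":{"type":"number"}},"required":["targets"]}

```bash
mkdir -p pics; ls
python3 - <<'E'
from station import sensors,cams,manip
import cv2
for n in("top","side"):
    cv2.imwrite(f"pics/{n}0.png",cams.snapshot(n)[:,:,::-1])
print(sensors.sense(),manip.grasp_offset)
for n in("top","side"):print(cams.camera_model(n))
E
```

```text
pics
{'t': 0.1, 'q': array([ 1.08650314e+00,  5.28368074e-01,  1.43379281e+00, -9.11554053e-06,
        1.18137310e+00, -1.78513950e-01]), 'qd': array([ 0.00141868, -0.00175452, -0.00287687,  0.00056338,  0.00018036,
        0.00011563]), 'tau': array([ 1.46870725e-04, -4.43303597e+01, -1.78585553e+01, -1.73412709e-04,
        3.84516141e-03, -1.75942951e-06]), 'tcp_pos': array([0.18782517, 0.59543326, 0.23042868]), 'tool_rot': array([ 1.52292890e-01,  9.88334930e-01, -9.19223569e-04, -3.11841807e-04]), 'force': array([ 0.38344767,  0.64643998, -0.54246323]), 'ft_torque': array([-0.01378993, -0.02528404, -0.02754049]), 'gripper_force': 0.0, 'finger_gap': 1.0015605119173607} 0.0187
{'fx': 548.0377261532462, 'fy': 548.0377261532462, 'cx': 314.16256940398415, 'cy': 241.30852664773883, 'distortion': array([-0.1020193,  0.       ,  0.       ,  0.       ,  0.       ]), 'extrinsics': array([[ 0.02581254, -0.99959928, -0.01161841, -0.01064812],
       [-0.99783303, -0.02505981, -0.06083792,  0.49560742],
       [ 0.06052239,  0.01316361, -0.99808004,  1.11031317],
       [ 0.        ,  0.        ,  0.        ,  1.        ]])}
{'fx': 456.22509356413246, 'fy': 456.22509356413246, 'cx': 325.8252032900074, 'cy': 234.74511476931622, 'distortion': array([-0.10168454,  0.        ,  0.        ,  0.        ,  0.        ]), 'extrinsics': array([[ 0.99982133,  0.01627892,  0.00960765, -0.4908808 ],
       [ 0.01866648, -0.77019138, -0.63753964,  0.04404706],
       [-0.00297873,  0.63760507, -0.77035764,  0.83020285],
       [ 0.        ,  0.        ,  0.        ,  1.        ]])}
```

View pics/top0.png

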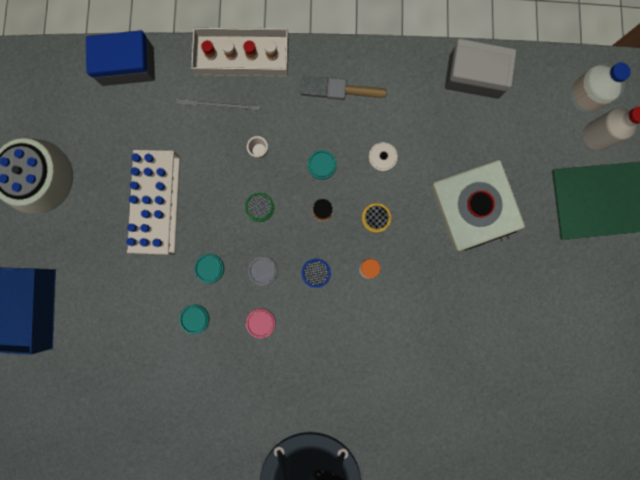

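View pics/side0.png

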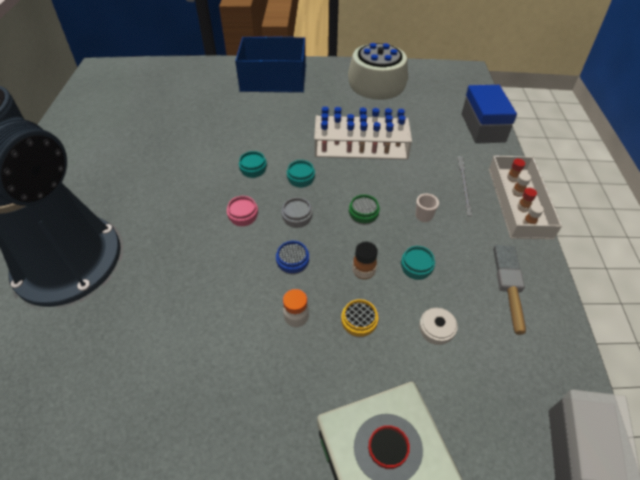

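The top view shows the pan at (262,271), green (260,207), blue (316,273), yellow (377,217) and lid (383,156). The holder is at (481,204), the amber jar (323,209), the orange jar (371,269) and the crucible (257,147). I'll enlarge this for exact positions.

```bash
cat > h.py <<'E'
import numpy as np,cv2
from station import sensors,cams,manip
def world(n,px,z,cm=None):
    cm=cm or cams.camera_model(n)
    K=np.array([[cm['fx'],0,cm['cx']],[0,cm['fy'],cm['cy']],[0,0,1]])
    u=cv2.undistortPoints(np.array([[px]],float),K,cm['distortion'])[0,0]
    E=cm['extrinsics'];R=E[:3,:3];c=-R.T@E[:3,3];d=R.T@np.array([u[0],u[1],1])
    return c+d*(z-c[2])/d[2]
E
python3 - <<'E'
from h import *
im=cv2.imread('pics/top0.png')
c=im[120:300,225:525];c=cv2.resize(c,None,fx=2.66,fy=2.66,interpolation=cv2.INTER_CUBIC)
cv2.imwrite('pics/c0.png',c)
hsv=cv2.cvtColor(im,cv2.COLOR_BGR2HSV)
def blob(m,z,name,reg):
    x0,x1,y0,y1=reg;q=np.zeros(m.shape,np.uint8);q[y0:y1,x0:x1]=m[y0:y1,x0:x1]*255
    cs,_=cv2.findContours(q,cv2.RETR_EXTERNAL,cv2.CHAIN_APPROX_NONE)
    p=np.vstack(cs) if cs else None
    h=cv2.convexHull(p);e=cv2.fitEllipse(h)
    print(name,np.round(e[0],1),np.round(e[1],1),np.round(world('top',e[0],z),4))
H,S,V=[hsv[...,i].astype(int) for i in range(3)]
blob((H>50)&(H<75)&(S>90),.036,'green',(240,280,187,227))
blob((H>108)&(H<130)&(S>110),.036,'blue',(296,336,253,293))
blob((H>15)&(H<35)&(S>110),.036,'yellow',(357,397,197,237))
blob((V>130)&(S<60),.033,'lid',(363,403,136,176))
blob((V>105)&(S<60),.036,'pan',(242,282,251,291))
blob(((H<8)|(H>172))&(S>110),.057,'seat',(461,501,184,224))
blob((V<45),.062,'amber',(305,340,190,230))
blob((H<15)&(S>150),.058,'orange',(355,387,253,287))
blob((V>120)&(S<60),.042,'cruc',(242,274,130,164))
blob((H>80)&(H<95)&(S>110),.038,'teal1',(305,340,148,182))
E
```

```text
green [259.  206.7] [28.5 28.6] [0.5619 0.1154 0.036 ]
blue [315.6 272.7] [29.  29.1] [ 0.4313 -0.0029  0.036 ]
yellow [375.9 217.4] [29.2 29.7] [ 0.5459 -0.1218  0.036 ]
lid [382.7 156.1] [28.3 28.6] [ 0.6727 -0.1339  0.033 ]
pan [262.6 271.2] [21.6 26.5] [0.4315 0.1039 0.036 ]
seat [480.8 203.5] [26.5 27. ] [ 0.5772 -0.3295  0.057 ]
amber [322.4 208.1] [18.1 19.1] [ 0.559  -0.0131  0.062 ]
orange [370.2 267.8] [18.4 18.8] [ 0.4435 -0.1102  0.058 ]
cruc [256.7 145.9] [20.8 21.4] [0.6857 0.1238 0.042 ]
teal1 [321.6 164.3] [28.2 28.9] [ 0.6515 -0.0094  0.038 ]
```

View pics/c0.png

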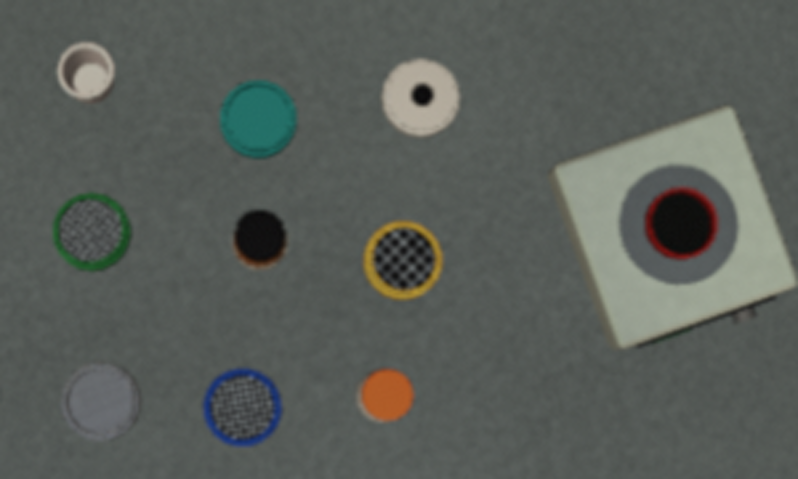

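The crop confirms the identities: plain steel pan at about (102,402), mesh sieves, white lid and the holder at (680,223). The fitted positions are consistent with it. Next I move to hover over the pan.

{"api": "move_arm", "payload": {"targets": [{"dx": 0.49,"dy": -0.98,"rz": 0.29},{"dx": 0.49,"dy": -0.98,"rz": 0.29},{"dx": 0.49,"dy": -0.98},{"dx": 0.49,"dy": -0.98},{"dx": 0.49,"dy": -0.98},{"dx": 0.49,"dy": -0.98},{"dx": 0.49,"dy": -0.98},{"dx": 0.49,"dy": -0.98},{"dx": 0.49,"dy": -0.98},{"dx": 0.49,"dy": -0.98}], "claw": 100, "newtons": 40}}

```text
schema error: expected keys dx, dy, dz, rx, ry, rz
```

{"api": "move_arm", "payload": {"targets": [{"dx": 0.49,"dy": -0.98,"dz": -0.4},{"dx": 0.49,"dy": -0.98,"dz": -0.4},{"dx": 0.49,"dy": -0.98,"dz": -0.4},{"dx": 0.49,"dy": -0.98,"dz": -0.4},{"dx": 0.49,"dy": -0.98,"dz": -0.4},{"dx": 0.49,"dy": -0.98,"dz": -0.4},{"dx": 0.49,"dy": -0.98,"dz": -0.4},{"dx": 0.49,"dy": -0.98,"dz": -0.4},{"dx": 0.49,"dy": -0.98,"dz": -0.4},{"dx": 0.49,"dy": -0.98,"dz": -0.4}]}}

```text
schema error: expected keys dx, dy, dz, rx, ry, rz
```

```bash
cat >> h.py <<'E'
def tr(R): return R
def look(name):
    from scipy.spatial.transform import Rotation as Ro
    s=sensors.sense();cm=cams.camera_model('wrist');im=cams.snapshot('wrist')
    cv2.imwrite(f'pics/{name}.png',im[:,:,::-1])
    print(np.round(s['t'],2),'tcp',np.round(s['tcp_pos'],4),'yaxis',np.round(Ro.from_quat(s['tool_rot']).as_matrix()[:,1:],3).tolist())
    return im,cm
E
python3 - <<'E'
from h import *
import pickle
im,cm=look('w1');pickle.dump(cm,open('w1.pkl','wb'));print(cm['extrinsics'].round(3))
E
```

```text
0.1 tcp [0.1878 0.5954 0.2304] yaxis [[0.301, -0.001], [0.954, -0.002], [-0.002, -1.0]]
[[ 0.301  0.954 -0.001 -0.625]
 [ 0.918 -0.29   0.27  -0.034]
 [ 0.257 -0.083 -0.963  0.379]
 [ 0.     0.     0.     1.   ]]
```

View pics/w1.png

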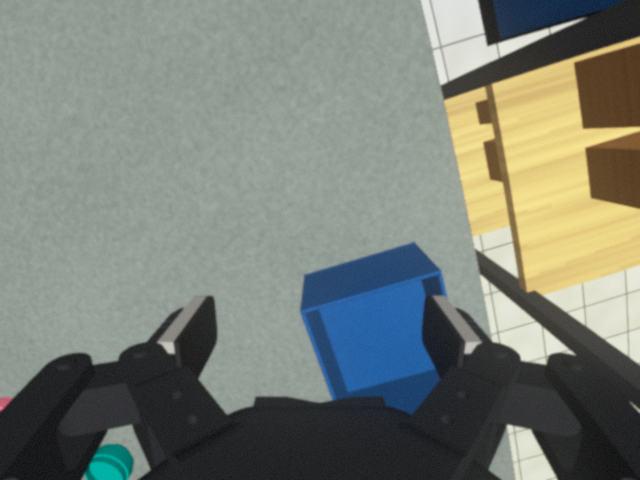

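The moves were refused because every row needs all six keys. The picture is the start view: pads at about (210,330) and (430,330), with a blue bin below.

{"api": "move_arm", "payload": {"targets": [{"dx": 0.49,"dy": -0.98,"dz": 0,"rx": 0,"ry": 0,"rz": 0.29},{"dx": 0.49,"dy": -0.98,"dz": 0,"rx": 0,"ry": 0,"rz": 0.29},{"dx": 0.49,"dy": -0.98,"dz": 0,"rx": 0,"ry": 0,"rz": 0},{"dx": 0.49,"dy": -0.98,"dz": 0,"rx": 0,"ry": 0,"rz": 0},{"dx": 0.49,"dy": -0.98,"dz": 0,"rx": 0,"ry": 0,"rz": 0},{"dx": 0.49,"dy": -0.98,"dz": 0,"rx": 0,"ry": 0,"rz": 0},{"dx": 0.49,"dy": -0.98,"dz": 0,"rx": 0,"ry": 0,"rz": 0},{"dx": 0.49,"dy": -0.98,"dz": 0,"rx": 0,"ry": 0,"rz": 0},{"dx": 0.49,"dy": -0.98,"dz": 0,"rx": 0,"ry": 0,"rz": 0},{"dx": 0.49,"dy": -0.98,"dz": 0,"rx": 0,"ry": 0,"rz": 0}], "claw": 100, "newtons": 40}}

```text
t: 1.4
tcp_pos: [0.3108, 0.3501, 0.2312]
tool_rot: [0.001, 1.0, -0.0, -0.0]
force: [0.6, 0.4, 0.5]
finger_gap: 0.998
gripper_force: 0.0
```

{"api": "move_arm", "payload": {"targets": [{"dx": 0.49,"dy": -0.98,"dz": -0.4,"rx": 0,"ry": 0,"rz": 0},{"dx": 0.49,"dy": -0.98,"dz": -0.4,"rx": 0,"ry": 0,"rz": 0},{"dx": 0.49,"dy": -0.98,"dz": -0.4,"rx": 0,"ry": 0,"rz": 0},{"dx": 0.49,"dy": -0.98,"dz": -0.4,"rx": 0,"ry": 0,"rz": 0},{"dx": 0.49,"dy": -0.98,"dz": -0.4,"rx": 0,"ry": 0,"rz": 0},{"dx": 0.49,"dy": -0.98,"dz": -0.4,"rx": 0,"ry": 0,"rz": 0},{"dx": 0.49,"dy": -0.98,"dz": -0.4,"rx": 0,"ry": 0,"rz": 0},{"dx": 0.49,"dy": -0.98,"dz": -0.4,"rx": 0,"ry": 0,"rz": 0},{"dx": 0.49,"dy": -0.98,"dz": -0.4,"rx": 0,"ry": 0,"rz": 0},{"dx": 0.49,"dy": -0.98,"dz": -0.4,"rx": 0,"ry": 0,"rz": 0}]}}

```text
t: 2.65
tcp_pos: [0.4335, 0.1052, 0.1309]
tool_rot: [0.001, 1.0, 0.0, -0.0]
force: [-0.2, 0.4, 0.2]
finger_gap: 0.998
gripper_force: 0.0
```

Run:
```python
from h import *
import pickle
im,cm=look('w2');pickle.dump(cm,open('w2.pkl','wb'))
def proj(p):
    E=cm['extrinsics'];K=np.array([[cm['fx'],0,cm['cx']],[0,cm['fy'],cm['cy']],[0,0,1]])
    return cv2.projectPoints(np.array([p],float),cv2.Rodrigues(E[:3,:3])[0],E[:3,3],K,cm['distortion'])[0][0,0].round(1)
for p in[(.4315,.1039,.038),(.4313,-.0029,.038),(.5619,.1154,.038),(.559,-.0131,.062)]:print(p,proj(p))
```

```text
2.65 tcp [0.4335 0.1052 0.1309] yaxis [[0.002, -0.0], [1.0, 0.0], [0.0, -1.0]]
(0.4315, 0.1039, 0.038) [315.8 241.7]
(0.4313, -0.0029, 0.038) [165.1 241.8]
(0.5619, 0.1154, 0.038) [330.8 396.3]
(0.559, -0.0131, 0.062) [161.3 413.4]
```

View pics/w2.png

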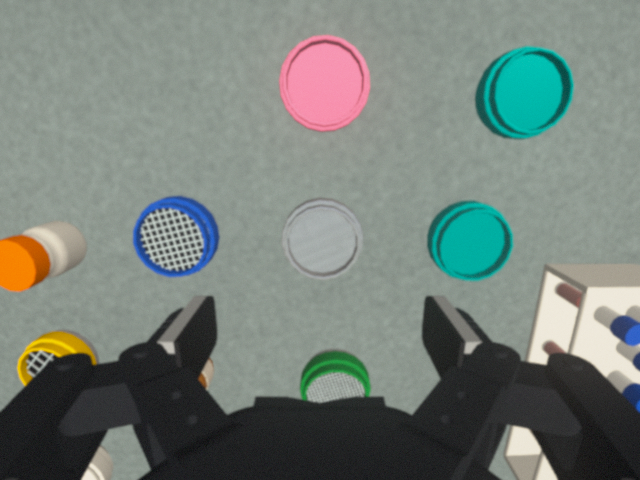

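The wrist view shows the pan rim centred at (322,238) and the blue rim at (172,237), about 6 px right and 4 px above the prediction. The fingers give a reference for the wrist camera's own bias.

Run:
```python
from h import *
import pickle
cm=pickle.load(open('w2.pkl','rb'))
def proj(p):
    E=cm['extrinsics'];K=np.array([[cm['fx'],0,cm['cx']],[0,cm['fy'],cm['cy']],[0,0,1]])
    return cv2.projectPoints(np.array([p],float),cv2.Rodrigues(E[:3,:3])[0],E[:3,3],K,cm['distortion'])[0][0,0].round(1)
t=np.array([.4335,.1052,.1309])
for dz in(0.013,.02,.032):
  for dy in(-.0425,0,.0425):print(dz,dy,proj(t+[0,dy,dz]))
print(cm['cx'],cm['cy'],cm['fx'])
for n,px in dict(pan=(322,238),blue=(172,237)).items():print(n,world('wrist',px,.038,cm))
```

```text
0.013 -0.0425 [214.1 316.7]
0.013 0 [316.9 316.9]
0.013 0.0425 [419.7 316.3]
0.02 -0.0425 [209.1 325.2]
0.02 0 [316.8 325.5]
0.02 0.0425 [424.5 324.7]
0.032 -0.0425 [199.3 341.7]
0.032 0 [316.6 342.2]
0.032 0.0425 [434.  341.3]
319.0959710202272 240.62425836709338 349.41108116779924
pan [0.42879054 0.10822903 0.038     ]
blue [0.4277823 0.0024883 0.038    ]
```

{"api": "move_arm", "payload": {"targets": [{"dx": -0.12,"dy": 0.04,"dz": -0.66,"rx": 0,"ry": 0,"rz": 0},{"dx": 0,"dy": 0,"dz": -0.66,"rx": 0,"ry": 0,"rz": 0},{"dx": 0,"dy": 0,"dz": -0.66,"rx": 0,"ry": 0,"rz": 0},{"dx": 0,"dy": 0,"dz": -0.66,"rx": 0,"ry": 0,"rz": 0},{"dx": 0,"dy": 0,"dz": -0.66,"rx": 0,"ry": 0,"rz": 0},{"dx": 0,"dy": 0,"dz": -0.66,"rx": 0,"ry": 0,"rz": 0},{"dx": 0,"dy": 0,"dz": -0.66,"rx": 0,"ry": 0,"rz": 0},{"dx": 0,"dy": 0,"dz": -0.62,"rx": 0,"ry": 0,"rz": 0},{"dx": 0,"dy": 0,"dz": 0,"rx": 0,"ry": 0,"rz": 0},{"dx": 0,"dy": 0,"dz": 0,"rx": 0,"ry": 0,"rz": 0}]}}

```text
t: 3.95
tcp_pos: [0.4303, 0.1072, 0.0006]
tool_rot: [0.001, 1.0, 0.0, 0.0]
force: [0.1, -0.5, -0.5]
finger_gap: 0.998
gripper_force: 0.0
```

{"api": "move_arm", "payload": {"targets": [{"dx": 0,"dy": 0,"dz": 0,"rx": 0,"ry": 0,"rz": 0},{"dx": 0,"dy": 0,"dz": 0,"rx": 0,"ry": 0,"rz": 0},{"dx": 0,"dy": 0,"dz": 0,"rx": 0,"ry": 0,"rz": 0},{"dx": 0,"dy": 0,"dz": 0,"rx": 0,"ry": 0,"rz": 0},{"dx": 0,"dy": 0,"dz": 0,"rx": 0,"ry": 0,"rz": 0},{"dx": 0,"dy": 0,"dz": 0,"rx": 0,"ry": 0,"rz": 0},{"dx": 0,"dy": 0,"dz": 0,"rx": 0,"ry": 0,"rz": 0},{"dx": 0,"dy": 0,"dz": 0,"rx": 0,"ry": 0,"rz": 0},{"dx": 0,"dy": 0,"dz": 0,"rx": 0,"ry": 0,"rz": 0},{"dx": 0,"dy": 0,"dz": 0,"rx": 0,"ry": 0,"rz": 0}], "claw": 0, "newtons": 40}}

```text
t: 5.2
tcp_pos: [0.4305, 0.1071, 0.0012]
tool_rot: [0.001, 1.0, 0.0, 0.001]
force: [-0.8, 1.9, 5.9]
finger_gap: 0.687
gripper_force: 41.9
```

{"api": "move_arm", "payload": {"targets": [{"dx": 0,"dy": 0,"dz": 1,"rx": 0,"ry": 0,"rz": 0},{"dx": 0,"dy": 0,"dz": 1,"rx": 0,"ry": 0,"rz": 0},{"dx": 0,"dy": 0,"dz": 1,"rx": 0,"ry": 0,"rz": 0},{"dx": 0,"dy": -0.5,"dz": 1,"rx": 0,"ry": 0,"rz": 0},{"dx": 0,"dy": -1,"dz": 0.6,"rx": 0,"ry": 0,"rz": 0},{"dx": 0,"dy": -1,"dz": 0,"rx": 0,"ry": 0,"rz": 0},{"dx": 0,"dy": -1,"dz": 0,"rx": 0,"ry": 0,"rz": 0},{"dx": 0,"dy": -1,"dz": 0,"rx": 0,"ry": 0,"rz": 0},{"dx": 0,"dy": -1,"dz": 0,"rx": 0,"ry": 0,"rz": 0},{"dx": 0,"dy": -1,"dz": 0,"rx": 0,"ry": 0,"rz": 0}]}}

```text
t: 6.45
tcp_pos: [0.4296, -0.0562, 0.1154]
tool_rot: [0.001, 1.0, 0.0, -0.0]
force: [0.6, 0.4, -1.8]
finger_gap: 0.685
gripper_force: 44.2
```

{"api": "move_arm", "payload": {"targets": [{"dx": 0.7,"dy": -1,"dz": 0,"rx": 0,"ry": 0,"rz": 0},{"dx": 0.7,"dy": -1,"dz": 0,"rx": 0,"ry": 0,"rz": 0},{"dx": 0.7,"dy": -1,"dz": 0,"rx": 0,"ry": 0,"rz": 0},{"dx": 0.7,"dy": -1,"dz": 0,"rx": 0,"ry": 0,"rz": 0},{"dx": 0.7,"dy": -1,"dz": 0,"rx": 0,"ry": 0,"rz": 0},{"dx": 0.7,"dy": -1,"dz": 0,"rx": 0,"ry": 0,"rz": 0},{"dx": 0.6,"dy": -1,"dz": 0,"rx": 0,"ry": 0,"rz": 0},{"dx": 0.5,"dy": -1,"dz": 0,"rx": 0,"ry": 0,"rz": 0},{"dx": 0.3,"dy": -1,"dz": 0,"rx": 0,"ry": 0,"rz": 0},{"dx": 0.2,"dy": -0.7,"dz": 0,"rx": 0,"ry": 0,"rz": 0}]}}

```text
t: 7.7
tcp_pos: [0.5749, -0.2988, 0.1149]
tool_rot: [0.001, 1.0, 0.0, -0.0]
force: [0.2, 0.5, -2.2]
finger_gap: 0.688
gripper_force: 44.2
```

Run:
```python
from h import *
import pickle
im,cm=look('w3');pickle.dump(cm,open('w3.pkl','wb'));print(sensors.sense()['finger_gap'])
def proj(p):
    E=cm['extrinsics'];K=np.array([[cm['fx'],0,cm['cx']],[0,cm['fy'],cm['cy']],[0,0,1]])
    return cv2.projectPoints(np.array([p],float),cv2.Rodrigues(E[:3,:3])[0],E[:3,3],K,cm['distortion'])[0][0,0].round(1)
for p in[(.5772,-.3295,.057),(.5772,-.3295,.045)]:print(p,proj(p))
```

```text
7.7 tcp [ 0.5749 -0.2988  0.1149] yaxis [[0.003, -0.001], [1.0, 0.001], [0.001, -1.0]]
0.6852166331233285
(0.5772, -0.3295, 0.057) [266.9 264.6]
(0.5772, -0.3295, 0.045) [269.6 258.3]
```

View pics/w3.png

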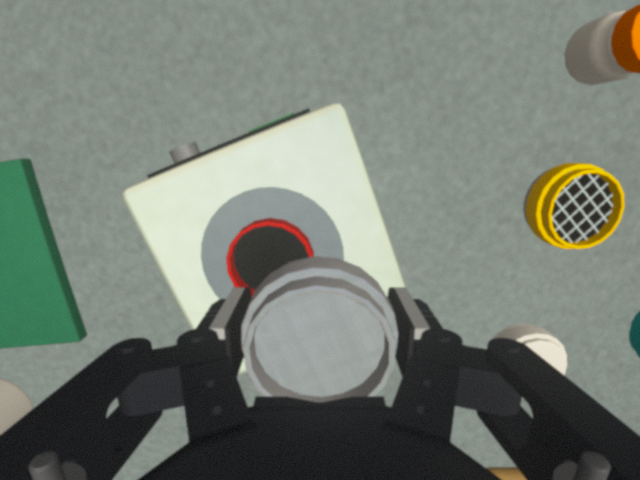

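The ring is centred at about (270,260) and the held pan at (320,340). That agrees with the top estimate within about 2 mm, so I lower it.

{"api": "move_arm", "payload": {"targets": [{"dx": 0.04,"dy": -0.6,"dz": 0,"rx": 0,"ry": 0,"rz": 0},{"dx": 0,"dy": -0.59,"dz": 0,"rx": 0,"ry": 0,"rz": 0},{"dx": 0,"dy": 0,"dz": -0.4,"rx": 0,"ry": 0,"rz": 0},{"dx": 0,"dy": 0,"dz": -0.4,"rx": 0,"ry": 0,"rz": 0},{"dx": 0,"dy": 0,"dz": -0.4,"rx": 0,"ry": 0,"rz": 0},{"dx": 0,"dy": 0,"dz": -0.4,"rx": 0,"ry": 0,"rz": 0},{"dx": 0,"dy": 0,"dz": -0.4,"rx": 0,"ry": 0,"rz": 0},{"dx": 0,"dy": 0,"dz": -0.25,"rx": 0,"ry": 0,"rz": 0},{"dx": 0,"dy": 0,"dz": -0.2,"rx": 0,"ry": 0,"rz": 0},{"dx": 0,"dy": 0,"dz": -0.1,"rx": 0,"ry": 0,"rz": 0}]}}

```text
t: 9.0
tcp_pos: [0.5761, -0.3278, 0.0513]
tool_rot: [0.001, 1.0, -0.0, -0.0]
force: [-1.0, 0.1, -0.1]
finger_gap: 0.689
gripper_force: 44.2
```

{"api": "move_arm", "payload": {"targets": [{"dx": 0,"dy": 0,"dz": 0,"rx": 0,"ry": 0,"rz": 0},{"dx": 0,"dy": 0,"dz": 0,"rx": 0,"ry": 0,"rz": 0},{"dx": 0,"dy": 0,"dz": 0,"rx": 0,"ry": 0,"rz": 0},{"dx": 0,"dy": 0,"dz": 0,"rx": 0,"ry": 0,"rz": 0},{"dx": 0,"dy": 0,"dz": 0,"rx": 0,"ry": 0,"rz": 0},{"dx": 0,"dy": 0,"dz": 0.6,"rx": 0,"ry": 0,"rz": 0},{"dx": 0,"dy": 0,"dz": 0.8,"rx": 0,"ry": 0,"rz": 0},{"dx": 0,"dy": 0,"dz": 1,"rx": 0,"ry": 0,"rz": 0},{"dx": 0,"dy": 0,"dz": 1,"rx": 0,"ry": 0,"rz": 0},{"dx": 0,"dy": 0,"dz": 0.6,"rx": 0,"ry": 0,"rz": 0}], "claw": 100}}

```text
t: 10.25
tcp_pos: [0.577, -0.3284, 0.1548]
tool_rot: [0.001, 1.0, -0.001, 0.002]
force: [-0.0, -0.5, -1.7]
finger_gap: 1.002
gripper_force: 0.0
```

Run:
```python
from h import *
import pickle
im,cm=look('w4');pickle.dump(cm,open('w4.pkl','wb'))
def proj(p):
    E=cm['extrinsics'];K=np.array([[cm['fx'],0,cm['cx']],[0,cm['fy'],cm['cy']],[0,0,1]])
    return cv2.projectPoints(np.array([p],float),cv2.Rodrigues(E[:3,:3])[0],E[:3,3],K,cm['distortion'])[0][0,0].round(1)
for p in[(.5761,-.3278,.087)]:print(p,proj(p))
```

```text
10.25 tcp [ 0.577  -0.3284  0.1548] yaxis [[0.002, 0.003], [1.0, -0.003], [-0.003, -1.0]]
(0.5761, -0.3278, 0.087) [318.8 254. ]
```

View pics/w4.png

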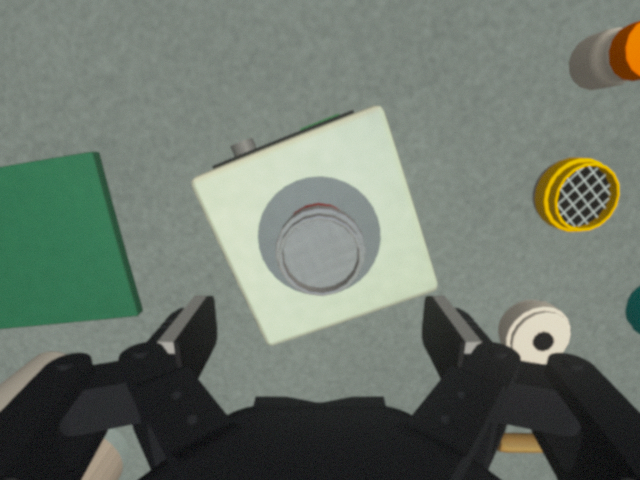

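The pan is seated concentric and upright at (321,252), where predicted. Next is green.

{"api": "move_arm", "payload": {"targets": [{"dx": -0.06,"dy": 1,"dz": 0,"rx": 0,"ry": 0,"rz": 0},{"dx": -0.06,"dy": 1,"dz": 0,"rx": 0,"ry": 0,"rz": 0},{"dx": -0.06,"dy": 1,"dz": 0,"rx": 0,"ry": 0,"rz": 0},{"dx": -0.06,"dy": 1,"dz": 0,"rx": 0,"ry": 0,"rz": 0},{"dx": -0.06,"dy": 1,"dz": 0,"rx": 0,"ry": 0,"rz": 0},{"dx": -0.06,"dy": 1,"dz": 0,"rx": 0,"ry": 0,"rz": 0},{"dx": -0.06,"dy": 1,"dz": 0,"rx": 0,"ry": 0,"rz": 0},{"dx": -0.06,"dy": 1,"dz": 0,"rx": 0,"ry": 0,"rz": 0},{"dx": -0.06,"dy": 1,"dz": 0,"rx": 0,"ry": 0,"rz": 0},{"dx": -0.06,"dy": 1,"dz": 0,"rx": 0,"ry": 0,"rz": 0}]}}

```text
t: 11.55
tcp_pos: [0.561, -0.0762, 0.1516]
tool_rot: [0.001, 1.0, -0.0, 0.0]
force: [0.2, 0.3, 0.7]
finger_gap: 0.999
gripper_force: 0.0
```

{"api": "move_arm", "payload": {"targets": [{"dx": -0.04,"dy": 1,"dz": 0,"rx": 0,"ry": 0,"rz": 0},{"dx": 0,"dy": 1,"dz": 0,"rx": 0,"ry": 0,"rz": 0},{"dx": 0,"dy": 1,"dz": 0,"rx": 0,"ry": 0,"rz": 0},{"dx": 0,"dy": 1,"dz": 0,"rx": 0,"ry": 0,"rz": 0},{"dx": 0,"dy": 1,"dz": 0,"rx": 0,"ry": 0,"rz": 0},{"dx": 0,"dy": 1,"dz": 0,"rx": 0,"ry": 0,"rz": 0},{"dx": 0,"dy": 1,"dz": 0,"rx": 0,"ry": 0,"rz": 0},{"dx": 0,"dy": 0.86,"dz": -0.3,"rx": 0,"ry": 0,"rz": 0},{"dx": 0,"dy": 0,"dz": -0.5,"rx": 0,"ry": 0,"rz": 0},{"dx": 0,"dy": 0,"dz": -0.2,"rx": 0,"ry": 0,"rz": 0}]}}

```text
t: 12.8
tcp_pos: [0.5593, 0.1186, 0.1255]
tool_rot: [0.001, 1.0, -0.0, -0.001]
force: [-0.3, -0.2, 0.1]
finger_gap: 0.999
gripper_force: 0.0
```

Run:
```python
from h import *
import pickle
im,cm=look('w5');pickle.dump(cm,open('w5.pkl','wb'))
def proj(p):
    E=cm['extrinsics'];K=np.array([[cm['fx'],0,cm['cx']],[0,cm['fy'],cm['cy']],[0,0,1]])
    return cv2.projectPoints(np.array([p],float),cv2.Rodrigues(E[:3,:3])[0],E[:3,3],K,cm['distortion'])[0][0,0].round(1)
print(proj((.5610,.118,.038)),proj((.571,.128,.038)))
hsv=cv2.cvtColor(im,cv2.COLOR_RGB2HSV);H,S,V=[hsv[...,i].astype(int) for i in range(3)]
m=((H>50)&(H<75)&(S>90)).astype(np.uint8)*255;m[:,:230]=0;m[:,410:]=0;m[:150]=0
p=cv2.convexHull(np.vstack(cv2.findContours(m,0,1)[0]));print(cv2.boundingRect(p),cv2.fitEllipse(p))
```

```text
12.8 tcp [0.5593 0.1186 0.1255] yaxis [[0.002, -0.002], [1.0, -0.0], [-0.0, -1.0]]
[316.7 249.4] [331.1 263.1]
(278, 206, 82, 82) ((318.5563049316406, 246.4773712158203), (81.46428680419922, 82.22570037841797), 14.888628005981445)
```

View pics/w5.png

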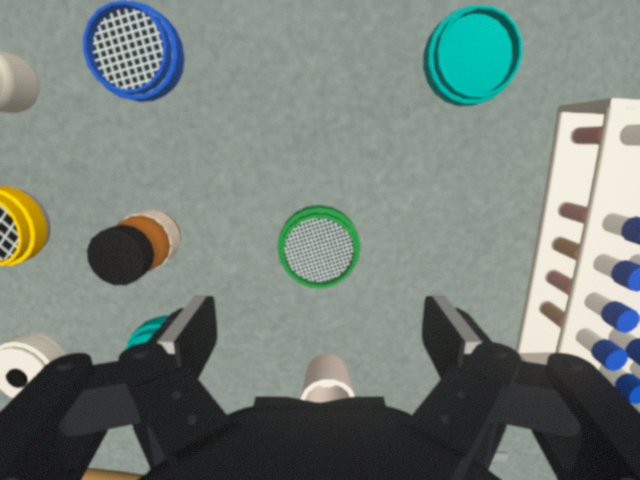

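Green is at (318.5,246.5), as expected. I descend and grip in two calls.

{"api": "move_arm", "payload": {"targets": [{"dx": 0.06,"dy": -0.03,"dz": -0.66,"rx": 0,"ry": 0,"rz": 0},{"dx": 0,"dy": 0,"dz": -0.66,"rx": 0,"ry": 0,"rz": 0},{"dx": 0,"dy": 0,"dz": -0.66,"rx": 0,"ry": 0,"rz": 0},{"dx": 0,"dy": 0,"dz": -0.66,"rx": 0,"ry": 0,"rz": 0},{"dx": 0,"dy": 0,"dz": -0.66,"rx": 0,"ry": 0,"rz": 0},{"dx": 0,"dy": 0,"dz": -0.66,"rx": 0,"ry": 0,"rz": 0},{"dx": 0,"dy": 0,"dz": -0.66,"rx": 0,"ry": 0,"rz": 0},{"dx": 0,"dy": 0,"dz": -0.35,"rx": 0,"ry": 0,"rz": 0},{"dx": 0,"dy": 0,"dz": 0,"rx": 0,"ry": 0,"rz": 0},{"dx": 0,"dy": 0,"dz": 0,"rx": 0,"ry": 0,"rz": 0}]}}

```text
t: 14.1
tcp_pos: [0.5621, 0.118, 0.0027]
tool_rot: [0.001, 1.0, 0.0, 0.0]
force: [-0.1, 0.5, -0.1]
finger_gap: 0.996
gripper_force: 0.0
```

{"api": "move_arm", "payload": {"targets": [{"dx": 0,"dy": 0,"dz": 0,"rx": 0,"ry": 0,"rz": 0},{"dx": 0,"dy": 0,"dz": 0,"rx": 0,"ry": 0,"rz": 0},{"dx": 0,"dy": 0,"dz": 0,"rx": 0,"ry": 0,"rz": 0},{"dx": 0,"dy": 0,"dz": 0,"rx": 0,"ry": 0,"rz": 0},{"dx": 0,"dy": 0,"dz": 0,"rx": 0,"ry": 0,"rz": 0},{"dx": 0,"dy": 0,"dz": 0,"rx": 0,"ry": 0,"rz": 0},{"dx": 0,"dy": 0,"dz": 0,"rx": 0,"ry": 0,"rz": 0},{"dx": 0,"dy": 0,"dz": 0,"rx": 0,"ry": 0,"rz": 0},{"dx": 0,"dy": 0,"dz": 0,"rx": 0,"ry": 0,"rz": 0},{"dx": 0,"dy": 0,"dz": 0,"rx": 0,"ry": 0,"rz": 0}], "claw": 0, "newtons": 40}}

```text
t: 15.35
tcp_pos: [0.5621, 0.1181, 0.0032]
tool_rot: [0.001, 1.0, 0.0, 0.001]
force: [-0.4, 1.0, 5.8]
finger_gap: 0.69
gripper_force: 42.6
```

{"api": "move_arm", "payload": {"targets": [{"dx": 0,"dy": 0,"dz": 1,"rx": 0,"ry": 0,"rz": 0},{"dx": 0,"dy": 0,"dz": 1,"rx": 0,"ry": 0,"rz": 0},{"dx": 0,"dy": -0.5,"dz": 1,"rx": 0,"ry": 0,"rz": 0},{"dx": 0,"dy": -1,"dz": 1,"rx": 0,"ry": 0,"rz": 0},{"dx": 0,"dy": -1,"dz": 1,"rx": 0,"ry": 0,"rz": 0},{"dx": 0,"dy": -1,"dz": 0,"rx": 0,"ry": 0,"rz": 0},{"dx": 0,"dy": -1,"dz": 0,"rx": 0,"ry": 0,"rz": 0},{"dx": 0,"dy": -1,"dz": 0,"rx": 0,"ry": 0,"rz": 0},{"dx": 0,"dy": -1,"dz": 0,"rx": 0,"ry": 0,"rz": 0},{"dx": 0,"dy": -1,"dz": 0,"rx": 0,"ry": 0,"rz": 0}]}}

```text
t: 16.6
tcp_pos: [0.561, -0.0702, 0.1269]
tool_rot: [0.001, 1.0, 0.0, -0.001]
force: [-0.2, 0.7, -0.8]
finger_gap: 0.69
gripper_force: 43.9
```

{"api": "move_arm", "payload": {"targets": [{"dx": 0.06,"dy": -1,"dz": 0,"rx": 0,"ry": 0,"rz": 0},{"dx": 0.06,"dy": -1,"dz": 0,"rx": 0,"ry": 0,"rz": 0},{"dx": 0.06,"dy": -1,"dz": 0,"rx": 0,"ry": 0,"rz": 0},{"dx": 0.06,"dy": -1,"dz": 0,"rx": 0,"ry": 0,"rz": 0},{"dx": 0.06,"dy": -1,"dz": 0,"rx": 0,"ry": 0,"rz": 0},{"dx": 0.06,"dy": -1,"dz": 0,"rx": 0,"ry": 0,"rz": 0},{"dx": 0.06,"dy": -1,"dz": 0,"rx": 0,"ry": 0,"rz": 0},{"dx": 0.06,"dy": -1,"dz": 0,"rx": 0,"ry": 0,"rz": 0},{"dx": 0.06,"dy": -1,"dz": 0,"rx": 0,"ry": 0,"rz": 0},{"dx": 0.06,"dy": -1,"dz": 0,"rx": 0,"ry": 0,"rz": 0}]}}

```text
t: 17.85
tcp_pos: [0.5767, -0.3212, 0.1272]
tool_rot: [0.001, 1.0, 0.0, -0.0]
force: [-0.9, 0.2, -1.0]
finger_gap: 0.691
gripper_force: 43.9
```

{"api": "move_arm", "payload": {"targets": [{"dx": 0,"dy": -0.27,"dz": 0,"rx": 0,"ry": 0,"rz": 0},{"dx": 0,"dy": 0,"dz": 0,"rx": 0,"ry": 0,"rz": 0},{"dx": 0,"dy": 0,"dz": -0.3,"rx": 0,"ry": 0,"rz": 0},{"dx": 0,"dy": 0,"dz": -0.4,"rx": 0,"ry": 0,"rz": 0},{"dx": 0,"dy": 0,"dz": -0.4,"rx": 0,"ry": 0,"rz": 0},{"dx": 0,"dy": 0,"dz": -0.3,"rx": 0,"ry": 0,"rz": 0},{"dx": 0,"dy": 0,"dz": -0.2,"rx": 0,"ry": 0,"rz": 0},{"dx": 0,"dy": 0,"dz": -0.1,"rx": 0,"ry": 0,"rz": 0},{"dx": 0,"dy": 0,"dz": -0.06,"rx": 0,"ry": 0,"rz": 0},{"dx": 0,"dy": 0,"dz": 0,"rx": 0,"ry": 0,"rz": 0}]}}

```text
t: 19.1
tcp_pos: [0.5767, -0.3264, 0.0834]
tool_rot: [0.001, 1.0, -0.0, 0.0]
force: [-0.6, 0.7, -1.5]
finger_gap: 0.688
gripper_force: 43.9
```

{"api": "move_arm", "payload": {"targets": [{"dx": 0,"dy": 0,"dz": 0,"rx": 0,"ry": 0,"rz": 0},{"dx": 0,"dy": 0,"dz": 0,"rx": 0,"ry": 0,"rz": 0},{"dx": 0,"dy": 0,"dz": 0,"rx": 0,"ry": 0,"rz": 0},{"dx": 0,"dy": 0,"dz": 0,"rx": 0,"ry": 0,"rz": 0},{"dx": 0,"dy": 0,"dz": 0.5,"rx": 0,"ry": 0,"rz": 0},{"dx": 0,"dy": 0,"dz": 0.8,"rx": 0,"ry": 0,"rz": 0},{"dx": 0,"dy": 0,"dz": 1,"rx": 0,"ry": 0,"rz": 0},{"dx": 0,"dy": 0,"dz": 1,"rx": 0,"ry": 0,"rz": 0},{"dx": 0,"dy": 0.1,"dz": 0,"rx": 0,"ry": 0,"rz": 0},{"dx": -0.5,"dy": 1,"dz": 0,"rx": 0,"ry": 0,"rz": 0}], "claw": 100}}

```text
t: 20.35
tcp_pos: [0.5648, -0.3, 0.1664]
tool_rot: [0.002, 1.0, -0.001, 0.001]
force: [-0.2, 0.4, 0.1]
finger_gap: 1.001
gripper_force: 0.0
```

{"api": "move_arm", "payload": {"targets": [{"dx": -0.5,"dy": 1,"dz": 0,"rx": 0,"ry": 0,"rz": 0},{"dx": -0.5,"dy": 1,"dz": 0,"rx": 0,"ry": 0,"rz": 0},{"dx": -0.5,"dy": 1,"dz": 0,"rx": 0,"ry": 0,"rz": 0},{"dx": -0.5,"dy": 1,"dz": 0,"rx": 0,"ry": 0,"rz": 0},{"dx": -0.5,"dy": 1,"dz": 0,"rx": 0,"ry": 0,"rz": 0},{"dx": -0.5,"dy": 1,"dz": 0,"rx": 0,"ry": 0,"rz": 0},{"dx": -0.5,"dy": 1,"dz": 0,"rx": 0,"ry": 0,"rz": 0},{"dx": -0.5,"dy": 1,"dz": 0,"rx": 0,"ry": 0,"rz": 0},{"dx": -0.5,"dy": 1,"dz": 0,"rx": 0,"ry": 0,"rz": 0},{"dx": -0.5,"dy": 1,"dz": 0,"rx": 0,"ry": 0,"rz": 0}]}}

```text
t: 21.6
tcp_pos: [0.4382, -0.0477, 0.1656]
tool_rot: [0.001, 1.0, 0.0, -0.0]
force: [0.6, 0.1, -1.2]
finger_gap: 0.998
gripper_force: 0.0
```

Run:
```python
from h import *
cv2.imwrite('pics/t2.png',cv2.resize(cams.snapshot('top')[120:300,225:525,::-1],None,fx=2.66,fy=2.66,interpolation=cv2.INTER_CUBIC))
```

```text
(no output)
```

View pics/t2.png

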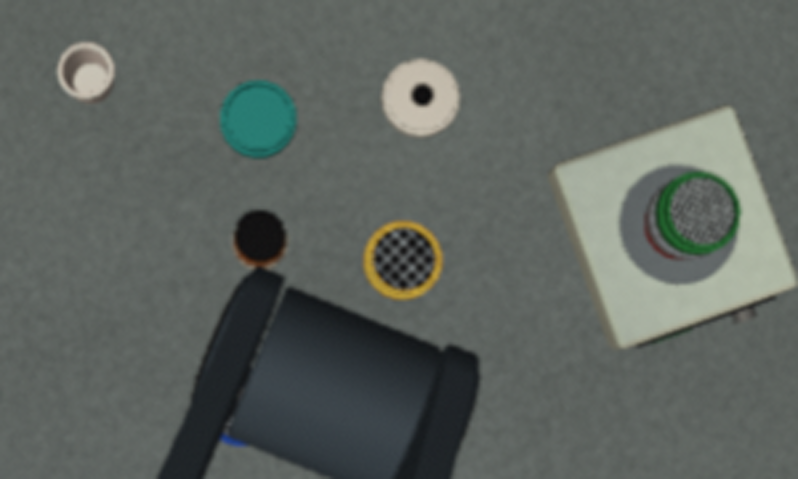

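Green sits on the pan in the holder at (698,212) in the crop, and the bystanders are untouched. I move to hover over blue.

{"api": "move_arm", "payload": {"targets": [{"dx": -0.16,"dy": 0.95,"dz": 0,"rx": 0,"ry": 0,"rz": 0},{"dx": -0.15,"dy": 0.94,"dz": 0,"rx": 0,"ry": 0,"rz": 0},{"dx": 0,"dy": 0,"dz": -0.4,"rx": 0,"ry": 0,"rz": 0},{"dx": 0,"dy": 0,"dz": -0.4,"rx": 0,"ry": 0,"rz": 0},{"dx": 0,"dy": 0,"dz": -0.4,"rx": 0,"ry": 0,"rz": 0},{"dx": 0,"dy": 0,"dz": -0.4,"rx": 0,"ry": 0,"rz": 0},{"dx": 0,"dy": 0,"dz": 0,"rx": 0,"ry": 0,"rz": 0},{"dx": 0,"dy": 0,"dz": 0,"rx": 0,"ry": 0,"rz": 0},{"dx": 0,"dy": 0,"dz": 0,"rx": 0,"ry": 0,"rz": 0},{"dx": 0,"dy": 0,"dz": 0,"rx": 0,"ry": 0,"rz": 0}]}}

```text
t: 22.9
tcp_pos: [0.4316, -0.0015, 0.1261]
tool_rot: [0.001, 1.0, -0.0, 0.0]
force: [-0.6, 1.2, -0.6]
finger_gap: 0.999
gripper_force: 0.0
```

```bash
cat >> h.py <<'E'
def ell(im,lo,hi,smin,reg):
    hsv=cv2.cvtColor(im,cv2.COLOR_RGB2HSV);H,S=hsv[...,0].astype(int),hsv[...,1].astype(int)
    m=((H>lo)&(H<hi)&(S>smin)).astype(np.uint8)*255;q=m*0;x0,x1,y0,y1=reg;q[y0:y1,x0:x1]=m[y0:y1,x0:x1]
    p=cv2.convexHull(np.vstack(cv2.findContours(q,0,1)[0]));return cv2.fitEllipse(p)
def proj(cm,p):
    E=cm['extrinsics'];K=np.array([[cm['fx'],0,cm['cx']],[0,cm['fy'],cm['cy']],[0,0,1]])
    return cv2.projectPoints(np.array([p],float),cv2.Rodrigues(E[:3,:3])[0],E[:3,3],K,cm['distortion'])[0][0,0].round(1)
E
python3 - <<'E'
from h import *
im,cm=look('w6')
print(proj(cm,(.4303,-.0004,.038)),ell(im,108,130,110,(230,410,150,400)))
t=cams.snapshot('top');e=ell(t,50,75,90,(470,520,170,230));print(e,world('top',e[0],.115))
E
```

```text
22.9 tcp [ 0.4316 -0.0015  0.1261] yaxis [[0.002, 0.001], [1.0, -0.0], [-0.0, -1.0]]
[319.3 244.6] ((319.4844055175781, 240.18814086914062), (81.81600952148438, 82.34139251708984), 3.46336030960083)
((486.7925109863281, 199.78842163085938), (30.452747344970703, 30.84624481201172), 112.94973754882812) [ 0.57658517 -0.32404669  0.115     ]
```

{"api": "move_arm", "payload": {"targets": [{"dx": -0.08,"dy": -0.02,"dz": -0.66,"rx": 0,"ry": 0,"rz": 0},{"dx": 0,"dy": 0,"dz": -0.66,"rx": 0,"ry": 0,"rz": 0},{"dx": 0,"dy": 0,"dz": -0.66,"rx": 0,"ry": 0,"rz": 0},{"dx": 0,"dy": 0,"dz": -0.66,"rx": 0,"ry": 0,"rz": 0},{"dx": 0,"dy": 0,"dz": -0.66,"rx": 0,"ry": 0,"rz": 0},{"dx": 0,"dy": 0,"dz": -0.66,"rx": 0,"ry": 0,"rz": 0},{"dx": 0,"dy": 0,"dz": -0.66,"rx": 0,"ry": 0,"rz": 0},{"dx": 0,"dy": 0,"dz": -0.34,"rx": 0,"ry": 0,"rz": 0},{"dx": 0,"dy": 0,"dz": 0,"rx": 0,"ry": 0,"rz": 0},{"dx": 0,"dy": 0,"dz": 0,"rx": 0,"ry": 0,"rz": 0}]}}

```text
t: 24.25
tcp_pos: [0.4296, -0.002, 0.0022]
tool_rot: [0.001, 1.0, -0.0, 0.0]
force: [0.2, 0.0, 0.6]
finger_gap: 1.003
gripper_force: 0.0
```

{"api": "move_arm", "payload": {"targets": [{"dx": 0,"dy": 0,"dz": 0,"rx": 0,"ry": 0,"rz": 0},{"dx": 0,"dy": 0,"dz": 0,"rx": 0,"ry": 0,"rz": 0},{"dx": 0,"dy": 0,"dz": 0,"rx": 0,"ry": 0,"rz": 0},{"dx": 0,"dy": 0,"dz": 0,"rx": 0,"ry": 0,"rz": 0},{"dx": 0,"dy": 0,"dz": 0,"rx": 0,"ry": 0,"rz": 0},{"dx": 0,"dy": 0,"dz": 0,"rx": 0,"ry": 0,"rz": 0},{"dx": 0,"dy": 0,"dz": 0,"rx": 0,"ry": 0,"rz": 0},{"dx": 0,"dy": 0,"dz": 0,"rx": 0,"ry": 0,"rz": 0},{"dx": 0,"dy": 0,"dz": 0,"rx": 0,"ry": 0,"rz": 0},{"dx": 0,"dy": 0,"dz": 0,"rx": 0,"ry": 0,"rz": 0}], "claw": 0, "newtons": 40}}

```text
t: 25.5
tcp_pos: [0.4297, -0.0021, 0.0026]
tool_rot: [0.001, 1.0, -0.0, 0.001]
force: [-0.2, 1.1, 5.7]
finger_gap: 0.685
gripper_force: 41.6
```

{"api": "move_arm", "payload": {"targets": [{"dx": 0,"dy": 0,"dz": 1,"rx": 0,"ry": 0,"rz": 0},{"dx": 0,"dy": 0,"dz": 1,"rx": 0,"ry": 0,"rz": 0},{"dx": 0,"dy": 0,"dz": 1,"rx": 0,"ry": 0,"rz": 0},{"dx": 0.3,"dy": -0.5,"dz": 1,"rx": 0,"ry": 0,"rz": 0},{"dx": 0.5,"dy": -1,"dz": 1,"rx": 0,"ry": 0,"rz": 0},{"dx": 0.5,"dy": -1,"dz": 1,"rx": 0,"ry": 0,"rz": 0},{"dx": 0.5,"dy": -1,"dz": 0,"rx": 0,"ry": 0,"rz": 0},{"dx": 0.5,"dy": -1,"dz": 0,"rx": 0,"ry": 0,"rz": 0},{"dx": 0.5,"dy": -1,"dz": 0,"rx": 0,"ry": 0,"rz": 0},{"dx": 0.5,"dy": -1,"dz": 0,"rx": 0,"ry": 0,"rz": 0}]}}

```text
t: 26.75
tcp_pos: [0.5117, -0.1651, 0.1518]
tool_rot: [0.001, 1.0, 0.0, -0.0]
force: [0.7, -0.2, -1.1]
finger_gap: 0.68
gripper_force: 43.6
```

{"api": "move_arm", "payload": {"targets": [{"dx": 0.5,"dy": -1,"dz": 0,"rx": 0,"ry": 0,"rz": 0},{"dx": 0.5,"dy": -1,"dz": 0,"rx": 0,"ry": 0,"rz": 0},{"dx": 0.5,"dy": -1,"dz": 0,"rx": 0,"ry": 0,"rz": 0},{"dx": 0.5,"dy": -1,"dz": 0,"rx": 0,"ry": 0,"rz": 0},{"dx": 0.5,"dy": -0.7,"dz": 0,"rx": 0,"ry": 0,"rz": 0},{"dx": 0.08,"dy": -0.3,"dz": 0,"rx": 0,"ry": 0,"rz": 0},{"dx": 0,"dy": 0,"dz": 0,"rx": 0,"ry": 0,"rz": 0},{"dx": 0,"dy": 0,"dz": 0,"rx": 0,"ry": 0,"rz": 0},{"dx": 0,"dy": 0,"dz": 0,"rx": 0,"ry": 0,"rz": 0},{"dx": 0,"dy": 0,"dz": 0,"rx": 0,"ry": 0,"rz": 0}]}}

```text
t: 28.0
tcp_pos: [0.5762, -0.289, 0.1519]
tool_rot: [0.001, 1.0, 0.0, -0.0]
force: [0.6, -0.6, -0.8]
finger_gap: 0.688
gripper_force: 43.6
```

Run:
```python
from h import *
im,cm=look('w7')
print(proj(cm,(.577,-.328,.117)),proj(cm,(.587,-.318,.117)))
print(ell(im,50,75,90,(150,420,150,400)))
```

```text
28.0 tcp [ 0.5762 -0.289   0.1519] yaxis [[0.002, -0.0], [1.0, 0.0], [0.0, -1.0]]
[245.6 276. ] [264.8 292.9]
((253.84225463867188, 268.0275573730469), (100.8796157836914, 104.10604095458984), 60.74652862548828)
```

View pics/w7.png

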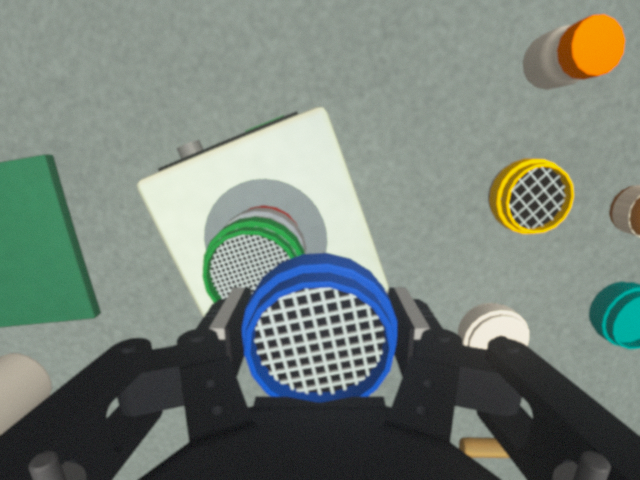

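Green is seated, its rim centred at about (251,270), within about 1 mm of expected. The held blue is at (320,340).

{"api": "move_arm", "payload": {"targets": [{"dx": 0.01,"dy": -0.8,"dz": 0,"rx": 0,"ry": 0,"rz": 0},{"dx": 0,"dy": -0.74,"dz": 0,"rx": 0,"ry": 0,"rz": 0},{"dx": 0,"dy": 0,"dz": 0,"rx": 0,"ry": 0,"rz": 0},{"dx": 0,"dy": 0,"dz": -0.4,"rx": 0,"ry": 0,"rz": 0},{"dx": 0,"dy": 0,"dz": -0.4,"rx": 0,"ry": 0,"rz": 0},{"dx": 0,"dy": 0,"dz": -0.3,"rx": 0,"ry": 0,"rz": 0},{"dx": 0,"dy": 0,"dz": -0.2,"rx": 0,"ry": 0,"rz": 0},{"dx": 0,"dy": 0,"dz": -0.15,"rx": 0,"ry": 0,"rz": 0},{"dx": 0,"dy": 0,"dz": -0.1,"rx": 0,"ry": 0,"rz": 0},{"dx": 0,"dy": 0,"dz": 0,"rx": 0,"ry": 0,"rz": 0}]}}

```text
t: 29.3
tcp_pos: [0.5766, -0.328, 0.113]
tool_rot: [0.001, 1.0, 0.0, -0.0]
force: [0.9, 0.5, -0.6]
finger_gap: 0.686
gripper_force: 43.6
```

{"api": "move_arm", "payload": {"targets": [{"dx": 0,"dy": 0,"dz": 0,"rx": 0,"ry": 0,"rz": 0},{"dx": 0,"dy": 0,"dz": 0,"rx": 0,"ry": 0,"rz": 0},{"dx": 0,"dy": 0,"dz": 0,"rx": 0,"ry": 0,"rz": 0},{"dx": 0,"dy": 0,"dz": 0,"rx": 0,"ry": 0,"rz": 0},{"dx": 0,"dy": 0,"dz": 0.5,"rx": 0,"ry": 0,"rz": 0},{"dx": 0,"dy": 0,"dz": 0.8,"rx": 0,"ry": 0,"rz": 0},{"dx": 0,"dy": 0,"dz": 1,"rx": 0,"ry": 0,"rz": 0},{"dx": 0,"dy": 0,"dz": 1,"rx": 0,"ry": 0,"rz": 0},{"dx": 0,"dy": 0.1,"dz": 0,"rx": 0,"ry": 0,"rz": 0},{"dx": -0.16,"dy": 1,"dz": 0,"rx": 0,"ry": 0,"rz": 0}], "claw": 100}}

```text
t: 30.55
tcp_pos: [0.5727, -0.3015, 0.1955]
tool_rot: [0.002, 1.0, -0.001, 0.001]
force: [-0.4, 0.1, -0.0]
finger_gap: 0.999
gripper_force: 0.0
```

{"api": "move_arm", "payload": {"targets": [{"dx": -0.16,"dy": 1,"dz": 0,"rx": 0,"ry": 0,"rz": 0},{"dx": -0.16,"dy": 1,"dz": 0,"rx": 0,"ry": 0,"rz": 0},{"dx": -0.16,"dy": 1,"dz": 0,"rx": 0,"ry": 0,"rz": 0},{"dx": -0.16,"dy": 1,"dz": -0.4,"rx": 0,"ry": 0,"rz": 0},{"dx": -0.16,"dy": 1,"dz": -0.6,"rx": 0,"ry": 0,"rz": 0},{"dx": -0.16,"dy": 1,"dz": -0.6,"rx": 0,"ry": 0,"rz": 0},{"dx": -0.14,"dy": 1,"dz": -0.6,"rx": 0,"ry": 0,"rz": 0},{"dx": 0,"dy": 0.2,"dz": -0.6,"rx": 0,"ry": 0,"rz": 0},{"dx": 0,"dy": 0,"dz": 0,"rx": 0,"ry": 0,"rz": 0},{"dx": 0,"dy": 0,"dz": 0,"rx": 0,"ry": 0,"rz": 0}]}}

```text
t: 31.8
tcp_pos: [0.5459, -0.1215, 0.1258]
tool_rot: [0.001, 1.0, -0.0, 0.001]
force: [0.5, -0.7, 0.3]
finger_gap: 1.0
gripper_force: 0.0
```

Run:
```python
from h import *
im,cm=look('w8')
print(proj(cm,(.545,-.1205,.038)),ell(im,15,35,110,(230,410,150,400)))
t=cams.snapshot('top');e=ell(t,108,130,110,(470,525,165,230));print(e,world('top',e[0],.145))
```

```text
31.8 tcp [ 0.5459 -0.1215  0.1258] yaxis [[0.003, 0.001], [1.0, -0.001], [-0.001, -1.0]]
[319.2 245.2] ((319.34820556640625, 241.949462890625), (82.82068634033203, 83.42499542236328), 7.416257381439209)
((492.5141296386719, 197.3968963623047), (31.091115951538086, 31.480077743530273), 89.01768493652344) [ 0.57696676 -0.32562751  0.145     ]
```

{"api": "move_arm", "payload": {"targets": [{"dx": -0.03,"dy": -0.03,"dz": -0.66,"rx": 0,"ry": 0,"rz": 0},{"dx": 0,"dy": 0,"dz": -0.66,"rx": 0,"ry": 0,"rz": 0},{"dx": 0,"dy": 0,"dz": -0.66,"rx": 0,"ry": 0,"rz": 0},{"dx": 0,"dy": 0,"dz": -0.66,"rx": 0,"ry": 0,"rz": 0},{"dx": 0,"dy": 0,"dz": -0.66,"rx": 0,"ry": 0,"rz": 0},{"dx": 0,"dy": 0,"dz": -0.66,"rx": 0,"ry": 0,"rz": 0},{"dx": 0,"dy": 0,"dz": -0.66,"rx": 0,"ry": 0,"rz": 0},{"dx": 0,"dy": 0,"dz": -0.33,"rx": 0,"ry": 0,"rz": 0},{"dx": 0,"dy": 0,"dz": 0,"rx": 0,"ry": 0,"rz": 0},{"dx": 0,"dy": 0,"dz": 0,"rx": 0,"ry": 0,"rz": 0}]}}

```text
t: 33.15
tcp_pos: [0.5448, -0.1214, 0.0022]
tool_rot: [0.001, 1.0, -0.0, 0.0]
force: [0.5, -0.2, -0.3]
finger_gap: 1.001
gripper_force: 0.0
```

{"api": "move_arm", "payload": {"targets": [{"dx": 0,"dy": 0,"dz": 0,"rx": 0,"ry": 0,"rz": 0},{"dx": 0,"dy": 0,"dz": 0,"rx": 0,"ry": 0,"rz": 0},{"dx": 0,"dy": 0,"dz": 0,"rx": 0,"ry": 0,"rz": 0},{"dx": 0,"dy": 0,"dz": 0,"rx": 0,"ry": 0,"rz": 0},{"dx": 0,"dy": 0,"dz": 0,"rx": 0,"ry": 0,"rz": 0},{"dx": 0,"dy": 0,"dz": 0,"rx": 0,"ry": 0,"rz": 0},{"dx": 0,"dy": 0,"dz": 0,"rx": 0,"ry": 0,"rz": 0},{"dx": 0,"dy": 0,"dz": 0,"rx": 0,"ry": 0,"rz": 0},{"dx": 0,"dy": 0,"dz": 0,"rx": 0,"ry": 0,"rz": 0},{"dx": 0,"dy": 0,"dz": 0,"rx": 0,"ry": 0,"rz": 0}], "claw": 0, "newtons": 40}}

```text
t: 34.4
tcp_pos: [0.5448, -0.1215, 0.0027]
tool_rot: [0.001, 1.0, -0.0, 0.001]
force: [-0.9, 0.4, 5.6]
finger_gap: 0.687
gripper_force: 42.5
```

{"api": "move_arm", "payload": {"targets": [{"dx": 0,"dy": 0,"dz": 1,"rx": 0,"ry": 0,"rz": 0},{"dx": 0,"dy": 0,"dz": 1,"rx": 0,"ry": 0,"rz": 0},{"dx": 0,"dy": 0,"dz": 1,"rx": 0,"ry": 0,"rz": 0},{"dx": 0,"dy": 0,"dz": 1,"rx": 0,"ry": 0,"rz": 0},{"dx": 0,"dy": 0,"dz": 1,"rx": 0,"ry": 0,"rz": 0},{"dx": 0.2,"dy": -0.6,"dz": 1,"rx": 0,"ry": 0,"rz": 0},{"dx": 0.2,"dy": -1,"dz": 1,"rx": 0,"ry": 0,"rz": 0},{"dx": 0.2,"dy": -1,"dz": 0.2,"rx": 0,"ry": 0,"rz": 0},{"dx": 0.2,"dy": -1,"dz": 0,"rx": 0,"ry": 0,"rz": 0},{"dx": 0.2,"dy": -1,"dz": 0,"rx": 0,"ry": 0,"rz": 0}]}}

```text
t: 35.65
tcp_pos: [0.5688, -0.2375, 0.1803]
tool_rot: [0.001, 1.0, 0.001, -0.001]
force: [-0.4, 1.0, -1.7]
finger_gap: 0.687
gripper_force: 43.7
```

{"api": "move_arm", "payload": {"targets": [{"dx": 0.2,"dy": -1,"dz": 0,"rx": 0,"ry": 0,"rz": 0},{"dx": 0.09,"dy": -1,"dz": 0,"rx": 0,"ry": 0,"rz": 0},{"dx": 0,"dy": -1,"dz": 0,"rx": 0,"ry": 0,"rz": 0},{"dx": 0,"dy": -0.6,"dz": 0,"rx": 0,"ry": 0,"rz": 0},{"dx": 0,"dy": 0,"dz": 0,"rx": 0,"ry": 0,"rz": 0},{"dx": 0,"dy": 0,"dz": 0,"rx": 0,"ry": 0,"rz": 0},{"dx": 0,"dy": 0,"dz": 0,"rx": 0,"ry": 0,"rz": 0},{"dx": 0,"dy": 0,"dz": 0,"rx": 0,"ry": 0,"rz": 0},{"dx": 0,"dy": 0,"dz": 0,"rx": 0,"ry": 0,"rz": 0},{"dx": 0,"dy": 0,"dz": 0,"rx": 0,"ry": 0,"rz": 0}]}}

```text
t: 36.9
tcp_pos: [0.5767, -0.3261, 0.1819]
tool_rot: [0.001, 1.0, -0.0, -0.0]
force: [-0.6, -0.5, -1.5]
finger_gap: 0.686
gripper_force: 43.7
```

Next, y −1.5 mm and down 39 mm.

{"api": "move_arm", "payload": {"targets": [{"dx": 0,"dy": -0.06,"dz": -0.3,"rx": 0,"ry": 0,"rz": 0},{"dx": 0,"dy": 0,"dz": -0.4,"rx": 0,"ry": 0,"rz": 0},{"dx": 0,"dy": 0,"dz": -0.3,"rx": 0,"ry": 0,"rz": 0},{"dx": 0,"dy": 0,"dz": -0.2,"rx": 0,"ry": 0,"rz": 0},{"dx": 0,"dy": 0,"dz": -0.2,"rx": 0,"ry": 0,"rz": 0},{"dx": 0,"dy": 0,"dz": -0.1,"rx": 0,"ry": 0,"rz": 0},{"dx": 0,"dy": 0,"dz": -0.06,"rx": 0,"ry": 0,"rz": 0},{"dx": 0,"dy": 0,"dz": 0,"rx": 0,"ry": 0,"rz": 0},{"dx": 0,"dy": 0,"dz": 0,"rx": 0,"ry": 0,"rz": 0},{"dx": 0,"dy": 0,"dz": 0,"rx": 0,"ry": 0,"rz": 0}]}}

```text
t: 38.15
tcp_pos: [0.5767, -0.3278, 0.143]
tool_rot: [0.001, 1.0, -0.0, 0.0]
force: [0.3, 0.1, -1.9]
finger_gap: 0.687
gripper_force: 43.7
```

{"api": "move_arm", "payload": {"targets": [{"dx": 0,"dy": 0,"dz": 0,"rx": 0,"ry": 0,"rz": 0},{"dx": 0,"dy": 0,"dz": 0,"rx": 0,"ry": 0,"rz": 0},{"dx": 0,"dy": 0,"dz": 0,"rx": 0,"ry": 0,"rz": 0},{"dx": 0,"dy": 0,"dz": 0,"rx": 0,"ry": 0,"rz": 0},{"dx": 0,"dy": 0,"dz": 0.5,"rx": 0,"ry": 0,"rz": 0},{"dx": 0,"dy": 0,"dz": 0.8,"rx": 0,"ry": 0,"rz": 0},{"dx": 0,"dy": 0,"dz": 1,"rx": 0,"ry": 0,"rz": 0},{"dx": 0,"dy": 0,"dz": 0.8,"rx": 0,"ry": 0,"rz": 0},{"dx": 0,"dy": 0,"dz": 0,"rx": 0,"ry": 0,"rz": 0},{"dx": 0.4,"dy": 0.8,"dz": 0,"rx": 0,"ry": 0,"rz": 0}], "claw": 100}}

```text
t: 39.4
tcp_pos: [0.5862, -0.3081, 0.22]
tool_rot: [0.002, 1.0, 0.0, -0.0]
force: [0.5, -0.0, 0.4]
finger_gap: 1.001
gripper_force: 0.0
```

{"api": "move_arm", "payload": {"targets": [{"dx": 0.5,"dy": 1,"dz": 0,"rx": 0,"ry": 0,"rz": 0},{"dx": 0.5,"dy": 1,"dz": 0,"rx": 0,"ry": 0,"rz": 0},{"dx": 0.5,"dy": 1,"dz": -0.4,"rx": 0,"ry": 0,"rz": 0},{"dx": 0.5,"dy": 1,"dz": -0.7,"rx": 0,"ry": 0,"rz": 0},{"dx": 0.5,"dy": 1,"dz": -0.7,"rx": 0,"ry": 0,"rz": 0},{"dx": 0.5,"dy": 1,"dz": -0.7,"rx": 0,"ry": 0,"rz": 0},{"dx": 0.4,"dy": 1,"dz": -0.7,"rx": 0,"ry": 0,"rz": 0},{"dx": 0,"dy": 0,"dz": -0.5,"rx": 0,"ry": 0,"rz": 0},{"dx": 0,"dy": 0,"dz": 0,"rx": 0,"ry": 0,"rz": 0},{"dx": 0,"dy": 0,"dz": 0,"rx": 0,"ry": 0,"rz": 0}]}}

```text
t: 40.65
tcp_pos: [0.6716, -0.1336, 0.1281]
tool_rot: [0.002, 1.0, -0.0, 0.0]
force: [0.2, 0.6, 0.1]
finger_gap: 0.997
gripper_force: 0.0
```

Run:
```python
from h import *
im,cm=look('w9')
hsv=cv2.cvtColor(im,cv2.COLOR_RGB2HSV)
m=((hsv[...,2]>190)&(hsv[...,1]<60)).astype(np.uint8)*255;q=m*0;q[180:300,230:410]=m[180:300,230:410]
p=cv2.convexHull(np.vstack(cv2.findContours(q,0,1)[0]))
print(proj(cm,(.6717,-.133,.034)),cv2.fitEllipse(p))
t=cams.snapshot('top');e=ell(t,15,35,110,(470,535,160,230));print(e,world('top',e[0],.175))
```

```text
40.65 tcp [ 0.6716 -0.1336  0.1281] yaxis [[0.003, 0.0], [1.0, -0.0], [-0.0, -1.0]]
[318.5 244.1] ((319.6010437011719, 242.6806640625), (79.0594711303711, 81.89488220214844), 82.78872680664062)
((497.5917053222656, 194.6796875), (32.28120422363281, 34.18857955932617), 68.8758773803711) [ 0.57762423 -0.32541858  0.175     ]
```

View pics/w9.png

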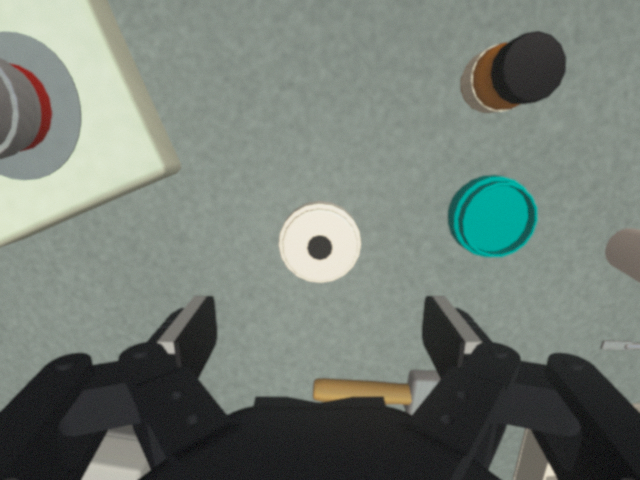

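The lid is centred at (319.6,242.7), as expected.

{"api": "move_arm", "payload": {"targets": [{"dx": 0,"dy": -0.02,"dz": -0.66,"rx": 0,"ry": 0,"rz": 0},{"dx": 0,"dy": 0,"dz": -0.66,"rx": 0,"ry": 0,"rz": 0},{"dx": 0,"dy": 0,"dz": -0.66,"rx": 0,"ry": 0,"rz": 0},{"dx": 0,"dy": 0,"dz": -0.66,"rx": 0,"ry": 0,"rz": 0},{"dx": 0,"dy": 0,"dz": -0.66,"rx": 0,"ry": 0,"rz": 0},{"dx": 0,"dy": 0,"dz": -0.66,"rx": 0,"ry": 0,"rz": 0},{"dx": 0,"dy": 0,"dz": -0.66,"rx": 0,"ry": 0,"rz": 0},{"dx": 0,"dy": 0,"dz": -0.42,"rx": 0,"ry": 0,"rz": 0},{"dx": 0,"dy": 0,"dz": 0,"rx": 0,"ry": 0,"rz": 0},{"dx": 0,"dy": 0,"dz": 0,"rx": 0,"ry": 0,"rz": 0}]}}

```text
t: 42.0
tcp_pos: [0.6721, -0.1334, 0.0023]
tool_rot: [0.001, 1.0, -0.0, 0.001]
force: [0.3, -0.2, -0.3]
finger_gap: 1.002
gripper_force: 0.0
```

{"api": "move_arm", "payload": {"targets": [{"dx": 0,"dy": 0,"dz": 0,"rx": 0,"ry": 0,"rz": 0},{"dx": 0,"dy": 0,"dz": 0,"rx": 0,"ry": 0,"rz": 0},{"dx": 0,"dy": 0,"dz": 0,"rx": 0,"ry": 0,"rz": 0},{"dx": 0,"dy": 0,"dz": 0,"rx": 0,"ry": 0,"rz": 0},{"dx": 0,"dy": 0,"dz": 0,"rx": 0,"ry": 0,"rz": 0},{"dx": 0,"dy": 0,"dz": 0,"rx": 0,"ry": 0,"rz": 0},{"dx": 0,"dy": 0,"dz": 0,"rx": 0,"ry": 0,"rz": 0},{"dx": 0,"dy": 0,"dz": 0,"rx": 0,"ry": 0,"rz": 0},{"dx": 0,"dy": 0,"dz": 0,"rx": 0,"ry": 0,"rz": 0},{"dx": 0,"dy": 0,"dz": 0,"rx": 0,"ry": 0,"rz": 0}], "claw": 0, "newtons": 40}}

```text
t: 43.25
tcp_pos: [0.6724, -0.1336, 0.003]
tool_rot: [0.001, 1.0, -0.0, 0.001]
force: [-0.3, 0.0, 6.8]
finger_gap: 0.685
gripper_force: 43.3
```

{"api": "move_arm", "payload": {"targets": [{"dx": 0,"dy": 0,"dz": 1,"rx": 0,"ry": 0,"rz": 0},{"dx": 0,"dy": 0,"dz": 1,"rx": 0,"ry": 0,"rz": 0},{"dx": 0,"dy": 0,"dz": 1,"rx": 0,"ry": 0,"rz": 0},{"dx": 0,"dy": 0,"dz": 1,"rx": 0,"ry": 0,"rz": 0},{"dx": 0,"dy": 0,"dz": 1,"rx": 0,"ry": 0,"rz": 0},{"dx": 0,"dy": 0,"dz": 1,"rx": 0,"ry": 0,"rz": 0},{"dx": -0.2,"dy": -0.4,"dz": 1,"rx": 0,"ry": 0,"rz": 0},{"dx": -0.4,"dy": -0.8,"dz": 1,"rx": 0,"ry": 0,"rz": 0},{"dx": -0.5,"dy": -1,"dz": 0.4,"rx": 0,"ry": 0,"rz": 0},{"dx": -0.5,"dy": -1,"dz": 0,"rx": 0,"ry": 0,"rz": 0}]}}

```text
t: 44.5
tcp_pos: [0.6315, -0.2139, 0.2126]
tool_rot: [0.001, 1.0, -0.0, 0.001]
force: [0.9, -0.4, -0.4]
finger_gap: 0.689
gripper_force: 43.3
```

{"api": "move_arm", "payload": {"targets": [{"dx": -0.5,"dy": -1,"dz": 0,"rx": 0,"ry": 0,"rz": 0},{"dx": -0.5,"dy": -1,"dz": 0,"rx": 0,"ry": 0,"rz": 0},{"dx": -0.5,"dy": -1,"dz": 0,"rx": 0,"ry": 0,"rz": 0},{"dx": -0.5,"dy": -1,"dz": 0,"rx": 0,"ry": 0,"rz": 0},{"dx": -0.2,"dy": -0.5,"dz": 0,"rx": 0,"ry": 0,"rz": 0},{"dx": 0,"dy": 0,"dz": 0,"rx": 0,"ry": 0,"rz": 0},{"dx": 0,"dy": 0,"dz": 0,"rx": 0,"ry": 0,"rz": 0},{"dx": 0,"dy": 0,"dz": 0,"rx": 0,"ry": 0,"rz": 0},{"dx": 0,"dy": 0,"dz": 0,"rx": 0,"ry": 0,"rz": 0},{"dx": 0,"dy": 0,"dz": 0,"rx": 0,"ry": 0,"rz": 0}]}}

```text
t: 45.75
tcp_pos: [0.5768, -0.3253, 0.2119]
tool_rot: [0.001, 1.0, 0.0, 0.0]
force: [0.7, 0.1, -0.4]
finger_gap: 0.686
gripper_force: 43.3
```

dy −2.5 mm, down 39 mm.

{"api": "move_arm", "payload": {"targets": [{"dx": 0,"dy": -0.1,"dz": -0.3,"rx": 0,"ry": 0,"rz": 0},{"dx": 0,"dy": 0,"dz": -0.4,"rx": 0,"ry": 0,"rz": 0},{"dx": 0,"dy": 0,"dz": -0.3,"rx": 0,"ry": 0,"rz": 0},{"dx": 0,"dy": 0,"dz": -0.2,"rx": 0,"ry": 0,"rz": 0},{"dx": 0,"dy": 0,"dz": -0.2,"rx": 0,"ry": 0,"rz": 0},{"dx": 0,"dy": 0,"dz": -0.1,"rx": 0,"ry": 0,"rz": 0},{"dx": 0,"dy": 0,"dz": -0.06,"rx": 0,"ry": 0,"rz": 0},{"dx": 0,"dy": 0,"dz": 0,"rx": 0,"ry": 0,"rz": 0},{"dx": 0,"dy": 0,"dz": 0,"rx": 0,"ry": 0,"rz": 0},{"dx": 0,"dy": 0,"dz": 0,"rx": 0,"ry": 0,"rz": 0}]}}

```text
t: 47.0
tcp_pos: [0.5767, -0.3283, 0.173]
tool_rot: [0.001, 1.0, -0.0, 0.0]
force: [0.4, -0.2, -0.3]
finger_gap: 0.691
gripper_force: 43.3
```

{"api": "move_arm", "payload": {"targets": [{"dx": 0,"dy": 0,"dz": 0,"rx": 0,"ry": 0,"rz": 0},{"dx": 0,"dy": 0,"dz": 0,"rx": 0,"ry": 0,"rz": 0},{"dx": 0,"dy": 0,"dz": 0,"rx": 0,"ry": 0,"rz": 0},{"dx": 0,"dy": 0,"dz": 0,"rx": 0,"ry": 0,"rz": 0},{"dx": 0,"dy": 0,"dz": 0.5,"rx": 0,"ry": 0,"rz": 0},{"dx": 0,"dy": 0,"dz": 0.8,"rx": 0,"ry": 0,"rz": 0},{"dx": 0,"dy": 0,"dz": 1,"rx": 0,"ry": 0,"rz": 0},{"dx": 0,"dy": 0,"dz": 0.8,"rx": 0,"ry": 0,"rz": 0},{"dx": 0,"dy": 0,"dz": 0,"rx": 0,"ry": 0,"rz": 0},{"dx": 0,"dy": 0.8,"dz": 0,"rx": 0,"ry": 0,"rz": 0}], "claw": 100}}

```text
t: 48.25
tcp_pos: [0.5762, -0.3085, 0.2498]
tool_rot: [0.002, 1.0, 0.0, -0.0]
force: [0.7, 0.8, -0.0]
finger_gap: 1.0
gripper_force: 0.0
```

{"api": "move_arm", "payload": {"targets": [{"dx": 0,"dy": 1,"dz": 0,"rx": 0,"ry": 0,"rz": 0},{"dx": 0,"dy": 1,"dz": 0,"rx": 0,"ry": 0,"rz": 0},{"dx": 0,"dy": 1,"dz": 0,"rx": 0,"ry": 0,"rz": 0},{"dx": 0,"dy": 1,"dz": 0,"rx": 0,"ry": 0,"rz": 0},{"dx": 0,"dy": 1,"dz": 0,"rx": 0,"ry": 0,"rz": 0},{"dx": 0,"dy": 1,"dz": 0,"rx": 0,"ry": 0,"rz": 0},{"dx": 0,"dy": 1,"dz": 0,"rx": 0,"ry": 0,"rz": 0},{"dx": 0,"dy": 1,"dz": 0,"rx": 0,"ry": 0,"rz": 0},{"dx": 0,"dy": 1,"dz": 0,"rx": 0,"ry": 0,"rz": 0},{"dx": 0,"dy": 0,"dz": 0,"rx": 0,"ry": 0,"rz": 0}]}}

```text
t: 49.5
tcp_pos: [0.5763, -0.081, 0.2504]
tool_rot: [-0.0, 1.0, 0.0, -0.0]
force: [0.5, -0.4, -0.8]
finger_gap: 0.994
gripper_force: 0.0
```

Run:
```python
from h import *
s=cams.snapshot('side')[300:480,250:550,::-1];t=cams.snapshot('top')[120:270,400:560,::-1]
s=cv2.resize(s,(600,360),interpolation=3);t=cv2.resize(t,None,fx=1.5,fy=1.5,interpolation=3)
o=np.zeros((600,600,3),np.uint8);o[:360]=s;o[365:590,:240]=t;cv2.imwrite('pics/end.png',o)
c=cams.camera_model('side')
for z in(.071,.101,.131,.161,.191,.225):print(z,(proj(c,(.577,-.328,z))-[250,300])*2)
```

```text
0.071 [280. 283.]
0.101 [286.  269.6]
0.131 [292.8 255.2]
0.161 [300.  239.2]
0.191 [308.  221.6]
0.225 [318.2 199.2]
```

View pics/end.png

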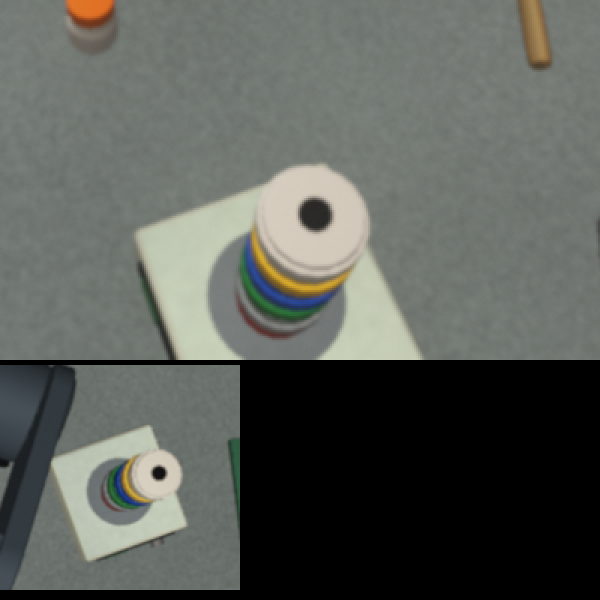

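The column stands upright and evenly spaced. The lid button is at (315,214), against a prediction of about (312,212) for full seating.

```bash
python3 -c "
from station import order;print(order.sign_off())"
```

```text
the job is handed in; nothing more can be done
None
```

The sieve column stands in the red holder in the right order (pan, green, blue, yellow, lid), released and upright in the last pictures; the jars and crucible were not touched, and the job was handed in at about 50 s with no verdict returned.

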